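Clean the dust cup and press the extractor's panel shut

TASK

Clean the dust cup of the sanding-dust extractor: take the long brush from its wooden stand, push it down to the bottom of the cup and pull it up again twice, and stand it back in its stand. Then, with the panel still open, turn the quarter-turn fastener clockwise until its wing lines up with the slot in the panel, swing the panel down over it, and finish while holding the panel pressed flush on its rubber gasket: stay there pushing, do not let go. Leave the jars, bottle, dolls and saucer where they are.

Things in the scene. Friction and masses are not known exactly. Their poses are not given: they have to be found in the camera images.
- unit: dust extractor, fixed white box, 170 mm (its x) by 190 mm (its y from -85 to +105), 100 mm high, black vents on its -x side; origin on the table. On its flat top, all at x = 0: hinge line along x at y = +90, z = 102.5 mm; round cup at y = +20; fastener at y = -45 mm. A rubber gasket around the cup stands 8.5 mm proud; the closed panel sinks it 6 mm against 2.5 to 6 N
- cup_floor (a point): centre of the dust cup's inner floor. The cup is a plain round hole in the box's top, 56 mm across, 75 mm deep, its mouth level with the top. Clean: brush tip down to within 25 mm of the floor, then pulled up to 45 mm or more above it, twice
- flap (a joint): angle of the hinged aluminium panel (150 mm along the hinge, 165 mm from hinge to free edge, 5 mm thick, 120 g): 0 = closed flush, lying from the hinge towards the box's -y; 1.57 upright; starts at 1.95 to 2.15, leaning back over the +y side (stop 2.3). Pushed from behind to below about 0.9 it sinks shut softly by itself until the gasket holds it ajar at about 0.055
- press_point (a point): point on the middle line of the panel's outer (upper when closed) face, 90 mm from the hinge. Some 7 N down here closes the panel to 0; let go, it springs ajar. The panel's slot (46 mm along the hinge by 20 mm, centred 136 mm from the hinge) takes the fastener's wing; a wing out of line blocks it
- wing (a joint): angle of the quarter-turn fastener: 0 = wing along the box's x, lined up with the panel's slot; grows counterclockwise seen from above; starts at 0.75 to 1.4, so it is turned clockwise (stops at -0.5 and 1.58, friction 0.05 N m, stays where left)
- wing_grip (a point): centre of the top of the fastener's wing, on its vertical turning axis, 24 mm above the box's top. The wing is a steel bar 34 mm long, 10 mm wide (grip across this) and 20 mm tall with a dark line along its top; 4 mm free beneath it
- brush: long brush standing upright, 205 mm, 60 g; origin at the centre of the bristle end's flat foot, z up along the handle. Bristle head 33 mm across and 60 mm long, thin 8 mm neck to 90 mm, round wooden handle 18 mm across from 90 to 205 mm
- brush_tip (a point): centre of the bristle end's foot (the brush's origin)
- brush_grip (a point): middle of the brush handle where to grip it, 165 mm above its foot
- stand: wooden brush stand, a fixed round tube open at the top, 60 mm across the foot, 70 mm tall, bore 44 mm, its inner floor 10 mm above the table; origin on the table at its axis
- jar_a: bystander: small paint jar, 44 mm across, 55 tall; origin at its foot; leave alone
- jar_b: bystander: small paint jar, 44 mm across, 55 tall; origin at its foot; leave alone
- jar_c: bystander: paint jar, 48 mm across, 65 tall; origin at its foot; leave alone
- varnish: bystander: varnish bottle, 56 mm across, 130 tall; origin at its foot; leave alone
- doll_a: bystander: turned wooden doll, 62 mm across, 100 tall; origin at its foot; leave alone
- doll_b: bystander: turned wooden doll, 53 mm across, 80 tall; origin at its foot; leave alone
- saucer: bystander: white saucer, 90 mm across, 15 tall; origin at its foot; leave alone
Things that resemble listed ones, but are neither listed nor needed, are in the scene too. What is shaped like the stand but yellow is not meant.

How it is judged:
By the outcome, as a careful person would: the job done as asked, in the order asked, and still so for the second after the job is handed in, while the arm keeps its last pose, push and grip.
It also fails if it takes over 72 s, if anything falls off the work surface, if the arm or the gripper's body presses on something with over 40 N, if the wrist force passes 120 N, or if a joint passes its speed limit or range.

ROBOT

A 6-joint arm with a two-finger parallel gripper is mounted at the origin on the work surface. World frame = base frame: x ahead of the robot, y to its left, z up, the work surface at z = 0. Lengths are in m, angles in rad, forces in N, time in s.
With the tool pointing down it reaches from about 0.275 to 0.725 m from the base axis. Payload 5.6 kg.
Tool frame: the origin (TCP) lies midway between the tips of the shut fingers; the grasp point (between the pads) lies 19 mm behind it; z points along the fingers, y is the line along which they close (so a half turn about z gives the same grasp; the last joint's range is limited). The gripper opens to 85 mm and grips with 20 to 120 N. Pads are 22 mm wide; open, the fingers measure 114 mm over their backs; the gripper's body (76 mm by 85 mm) begins 54 mm behind the grasp point. The pads swing forward as they close: fully open they stand 13 mm farther back than shut.
Start: joints at [0.285, 0.255, 0.108, 0, -1.424, -0.285], TCP at [0.55, 0, 0.231] pointing down, gripper open.
Joint ranges: [-2.95, 2.95], [-1.21, 1.97], [-1.09, 1.5], [-2.87, 1.71], [-2.94, -0.07], [-3.05, 3.05]. Speed limits (rad/s): [2.57, 2.57, 3.14, 3.14, 3.14, 3.14].

INTERFACE

Orientations are given as a rotation vector (axis times angle).
In Python, from station import status, cams, manip, nets gives the robot as it stands.
- The arm moves only by the shell command python3 -m creep 'ROWS' [OPENING] [FORCE]. ROWS is JSON, one flat list of numbers, 6 for each row, row after row: the shift along the tool's x, y, z in cm, then the turn, a rotation vector about the tool's x, y, z in rad. In form: [x, y, z, rx, ry, rz, x, y, z, rx, ry, rz, ...]. A call has 1 to 10 rows; each row is the pose to reach, as a shift and turn from the pose commanded when the call began, along the tool's axes at that moment; what a row does not reach only later rows make up. A row lasts 1/8 s, in which the tool goes at most 62.5 mm and 10.7 degrees, less where a joint would pass 70% of its speed; a pose out of reach is approached as far as the arm can. A call with a gripper value outside its range is refused whole. OPENING is the closure, from 0 (fully open) to 1 (shut), set as the call begins (- or left out, the last holds). The fingers move at their own pace and stop on an object; FORCE is the grip in N (left out, the last holds). Time passes only in rows, so rows that repeat a pose let the fingers close. It gives the time, the measured TCP pose, the force, the opening and the grip force at its end, in the units of the state.
- status.get_state(): the state, without advancing time (a new reading comes with each control period).
- cams.grab_frame(name): name is "scene" or "side" or "wrist"; returns the picture (420x560x3 uint8, red, green, blue); there is no depth.
- cams.camera_info(name): a dict with "fx", "fy", "cx", "cy" (pixels), "dist_coeffs" ([k1, k2, p1, p2, k3] as OpenCV has them; the pictures are not rectified), "cam_to_world" (4x4, takes a point from camera to world coordinates); the wrist camera has in their place "hand_eye" (4x4, takes a point from camera to tool coordinates, whose origin is the TCP and whose axes are the flange's). Camera axes: x right, y down, z forward; pixel columns grow to the right and rows downward; lengths in m; the calibration is good to about 2 mm. A picture is of the moment at which its call begins: read the wrist's pose just before it. camera_info takes no time and is no camera call.
- manip.job_done(): hands the job in; it is judged then, once.
Trained networks look in the newest picture that a camera, given by its name, has taken for a name from the list of things; names that differ only in an ending like _2 or _b are one class to them, and where a whole thing is asked for, a point or a joint stands for the part that bears it (a point fixed in the world has none). Each returns a list of dicts, best first, with "confidence" (0 to 1); they miss things now and then, are a little off and sometimes report something else, mostly with a low value. They report only what shows in the picture. A call takes as long as a camera call. They do not tell look-alikes from the thing itself.
- nets.silhouettes(camera, query): "pixels" (420x560 bool, what is visible of it) and "pixel" ([column, row] in pixels, amid what is visible of it).
- nets.pinpoint(camera, query): "pixel" ([column, row] in pixels: a listed point, or the origin of a listed thing).
The state is a dict: "clock": time; "q": joint angles; "joint_vel": joint speeds; "joint_torque": joint torques, N m; "position": TCP position; "orientation": TCP orientation; "ft_force": force on the tool from outside, world axes, zero at the start; "ft_torque": the same for the moment, N m; "gripper_width": finger opening in m; "gripper_force": force on a finger pad.
Only numpy, scipy, OpenCV 4.12 (cv2) and the standard library are available. Lean on these libraries where they do the work, as an engineer would, in place of code of your own. Each camera call takes 0.05 s, during which the arm holds its last target. There are 200 camera calls.

## Working session

There is one attempt and no reset: what is moved stays moved. The work goes in short steps, Python scripts to look and compute and a shell command to move; the robot and the scene stay as the last step left them, time stands still between calls to the robot, and variables do not carry over. Pictures are saved under pics/ and viewed, at most 16 in all, crops included, and the job is handed in when it is done.

```bash
mkdir -p pics; ls
cat > h.py <<'E'
import numpy as np, cv2
from scipy.spatial.transform import Rotation as R
from station import status, cams, manip, nets
def T():
    s=status.get_state(); M=np.eye(4); M[:3,:3]=R.from_rotvec(s["orientation"]).as_matrix(); M[:3,3]=s["position"]; return M
def cam(name):
    i=cams.camera_info(name); K=np.array([[i["fx"],0,i["cx"]],[0,i["fy"],i["cy"]],[0,0,1]]); d=np.array(i["dist_coeffs"],float)
    C=np.array(i["cam_to_world"]) if "cam_to_world" in i else T()@np.array(i["hand_eye"])
    return K,d,C
def ray(c,px):
    K,d,C=c; u=cv2.undistortPoints(np.array([[px]],float),K,d)[0,0]; r=C[:3,:3]@[u[0],u[1],1]; return C[:3,3],r/np.linalg.norm(r)
def atz(c,px,z):
    o,r=ray(c,px); return o+r*(z-o[2])/r[2]
def proj(c,P):
    K,d,C=c; W=np.linalg.inv(C); p,_=cv2.projectPoints(np.array(P,float).reshape(-1,3),cv2.Rodrigues(W[:3,:3])[0],W[:3,3],K,d); return p[:,0]
def tri(rays):
    A=0;b=0
    for o,r in rays:
        M=np.eye(3)-np.outer(r,r); A=A+M; b=b+M@o
    return np.linalg.solve(A,b)
def save(n,img): cv2.imwrite("pics/"+n+".png",cv2.cvtColor(img,cv2.COLOR_RGB2BGR))
E
python3 - <<'E'
from h import *
print(status.get_state())
for n in ["scene","side","wrist"]:
    c=cam(n); save(n+"0",cams.grab_frame(n)); print(n,c[2].round(3).tolist(),c[0][0,0])
    if n=="wrist": continue
    for q in ["brush_tip","brush_grip","stand","wing_grip","press_point","cup_floor","unit","brush","varnish","doll_a","jar_a","jar_c","saucer"]:
        print(n,q,[(np.round(x["pixel"]).tolist(),round(x["confidence"],2)) for x in nets.pinpoint(n,q)])
a=cams.grab_frame("scene")
E
```

```text
pics
{'clock': 0.0, 'q': array([ 2.84635078e-01,  2.55760717e-01,  1.06983297e-01, -4.93119477e-04,
       -1.42392443e+00, -2.84610264e-01]), 'joint_vel': array([-0.00078577,  0.00064838,  0.00092689,  0.00030688, -0.00065787,
        0.00048188]), 'joint_torque': array([-4.48901856e-04, -3.86631560e+01,  2.37934113e+01,  5.36471218e+00,
       -6.25866101e-03, -4.57470776e-06]), 'position': array([5.49485275e-01, 7.92834809e-05, 2.30377369e-01]), 'orientation': array([ 2.22037150e+00, -2.22047768e+00, -2.10815019e-03]), 'ft_force': array([ 0.20467781, -0.13064297, -0.30429173]), 'ft_torque': array([ 0.04550507,  0.04216996, -0.01542654]), 'gripper_force': 0.0, 'gripper_width': 0.0852960604505413}
scene [[0.87, 0.409, -0.274, 0.865], [0.493, -0.731, 0.472, -0.586], [-0.008, -0.546, -0.838, 1.117], [0.0, 0.0, 0.0, 1.0]] 518.4422047347376
scene brush_tip [([209.0, 294.0], 0.76)]
scene brush_grip [([201.0, 265.0], 0.94), ([210.0, 291.0], 0.32), ([261.0, 138.0], 0.31)]
scene stand [([227.0, 259.0], 0.9), ([211.0, 298.0], 0.83), ([180.0, 335.0], 0.81)]
scene wing_grip [([287.0, 194.0], 0
[... 684 characters left out ...]
[([339.0, 186.0], 0.83), ([318.0, 224.0], 0.81), ([327.0, 206.0], 0.64)]
side wing_grip [([270.0, 212.0], 0.44)]
side press_point [([233.0, 234.0], 0.9)]
side cup_floor [([332.0, 151.0], 0.35)]
side unit [([262.0, 259.0], 0.67)]
side brush [([370.0, 228.0], 0.6)]
side varnish [([173.0, 357.0], 0.59)]
side doll_a [([305.0, 164.0], 0.87), ([260.0, 186.0], 0.62)]
side jar_a [([319.0, 333.0], 0.94), ([371.0, 224.0], 0.77), ([254.0, 375.0], 0.66)]
side jar_c [([319.0, 333.0], 0.94), ([371.0, 224.0], 0.77), ([254.0, 375.0], 0.66)]
side saucer [([138.0, 309.0], 0.64)]
wrist [[-1.0, -0.0, -0.0, 0.55], [-0.0, 0.959, 0.282, -0.072], [-0.0, 0.282, -0.959, 0.373], [0.0, 0.0, 0.0, 1.0]] 369.7412356652911
```

View pics/scene0.png

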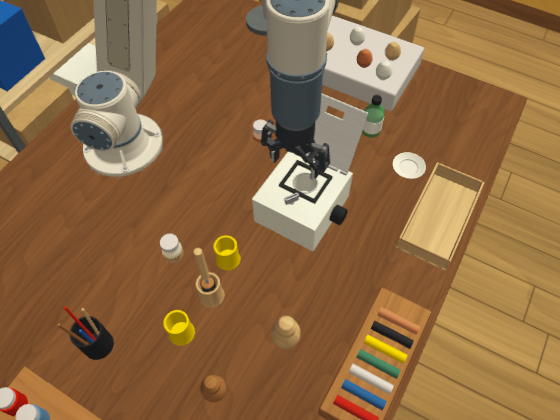

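View pics/side0.png

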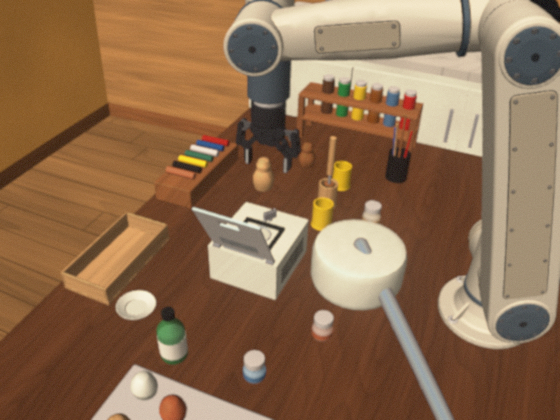

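Run:
```python
from h import *
s=cv2.imread("pics/scene0.png");d=cv2.imread("pics/side0.png")
a=cv2.resize(s[85:255,240:370],None,fx=3,fy=3,interpolation=cv2.INTER_CUBIC); b=cv2.resize(d[190:300,190:320],None,fx=3,fy=3,interpolation=cv2.INTER_CUBIC)
o=np.zeros((510,780,3),np.uint8); o[:,:390]=a; o[:330,390:]=b; cv2.imwrite("pics/crop1.png",o)
cs,cd=cam("scene"),cam("side")
g=lambda p,q:tri([ray(cs,p),ray(cd,q)]).round(4)
print("press",g([328,130],[233,234]),"wing",g([287,194],[270,212]),atz(cs,[287,194],.124),atz(cd,[270,212],.124))
print("grip",g([201,265],[333,152]),atz(cs,[201,265],.175)); print("stand",atz(cs,[211,298],0),atz(cd,[327,206],0))
for n,p in dict(jarwhite=[172,253],jar2=[262,137],vern=[369,133],dollA=[288,340],dollB=[212,391],saucer=[407,169],y1=[227,262],y2=[180,338],lampfoot=[265,20]).items(): print(n,atz(cs,p,0).round(3))
o,r=ray(cd,[358,262])
for t in np.arange(.2,1.1,.1): P=o+r*t; print(P.round(2),proj(cs,P).round())
```

```text
press [0.547  0.1801 0.1817] wing [0.5355 0.005  0.126 ] [0.5302784  0.00427894 0.124     ] [0.54088716 0.00485084 0.124     ]
grip [ 0.4746 -0.261   0.167 ] [ 0.48061762 -0.26286796  0.175     ]
stand [ 0.47762202 -0.26193366  0.        ] [ 4.70336750e-01 -2.45675498e-01  1.11022302e-16]
jarwhite [ 0.329 -0.211  0.   ]
jar2 [0.332 0.213 0.   ]
vern [0.589 0.374 0.   ]
dollA [ 0.682 -0.261  0.   ]
dollB [ 0.597 -0.437  0.   ]
saucer [0.731 0.308 0.   ]
y1 [ 0.459 -0.165  0.   ]
y2 [ 0.471 -0.376  0.   ]
lampfoot [0.072 0.666 0.   ]
[0.17 0.8  0.74] [[ 317. -248.]]
[0.19 0.72 0.67] [[ 307. -208.]]
[0.2  0.65 0.61] [[ 297. -168.]]
[0.21 0.57 0.54] [[ 287. -127.]]
[0.23 0.5  0.48] [[276. -86.]]
[0.24 0.42 0.41] [[266. -45.]]
[0.25 0.35 0.35] [[256.  -4.]]
[0.27 0.27 0.28] [[247.  36.]]
[0.28 0.2  0.22] [[237.  76.]]
```

View pics/crop1.png

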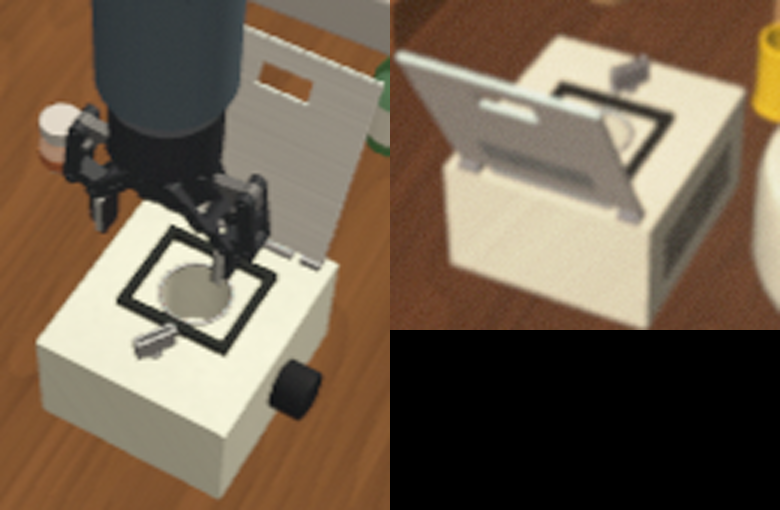

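View pics/wrist0.png

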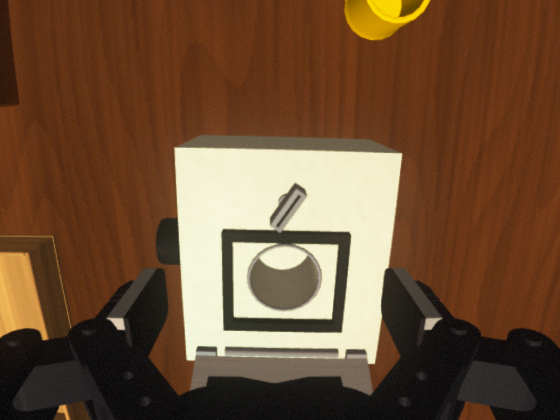

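The wrist view shows the box top at corners (176,149), (401,153), (187,360), (377,363), the wing at (288,209), and the cup at (284,277). In the scene view the brush stands in the wooden stand at about (208,285), between two yellow look-alikes.

```bash
python3 - <<'E'
from h import *
c=cam("wrist")
for n,p,z in [("-y+x",[176,149],.1),("-y-x",[401,153],.1),("+y+x",[187,360],.1),("+y-x",[377,363],.1),("cup",[284,277],.1),("wing",[288,209],.124),("wingA",[301,190],.124),("wingB",[277,226],.124)]: print(n,atz(c,p,z).round(4))
E
python3 -m creep '[5,1.5,-4,0,0,0, 10,3,-7,0,0,0, 15,4.5,-7,0,0,0, 20,6,-7,0,0,0, 25,7.4,-7,0,0,0, 26,7.4,-7,0,0,0, 26,7.4,-7,0,0,0]' 0 40
python3 - <<'E'
from h import *
c=cam("wrist"); print(T()[:3,3].round(4))
save("wrist1",cams.grab_frame("wrist"))
for q in ["brush_grip","stand"]: print(q,[(x["pixel"],x["confidence"]) for x in nets.pinpoint("wrist",q)])
for x in nets.silhouettes("wrist","brush"): 
    ys,xs=np.nonzero(x["pixels"]); print(x["confidence"],x["pixel"],xs.min(),xs.max(),ys.min(),ys.max())
print(proj(c,[[.475,-.261,.215],[.475,-.261,.175],[.475,-.261,.07]]).round())
E
```

```text
-y+x [ 0.6223 -0.0363  0.1   ]
-y-x [ 0.4545 -0.0335  0.1   ]
+y+x [0.6278 0.1521 0.1   ]
+y-x [0.4563 0.1558 0.1   ]
cup [0.5413 0.0684 0.1   ]
wing [0.5397 0.003  0.124 ]
wingA [ 0.5308 -0.0108  0.124 ]
wingB [0.5474 0.0157 0.124 ]
clock: 2.38
position: [0.476, -0.2603, 0.301]
orientation: [-2.22, 2.223, 0.001]
ft_force: [1.0, -0.0, 0.1]
gripper_width: 0.0856
gripper_force: 0.0
[ 0.476  -0.2603  0.301 ]
brush_grip [([278.7, 206.6], 0.61)]
stand [([287.3, 237.6], 0.95), ([285.1, 73.1], 0.85), ([276.0, 166.0], 0.8)]
0.56 [281.1, 193.1] 263 294 155 232
[[275. 213.]
 [275. 197.]
 [274. 171.]]
```

View pics/wrist1.png

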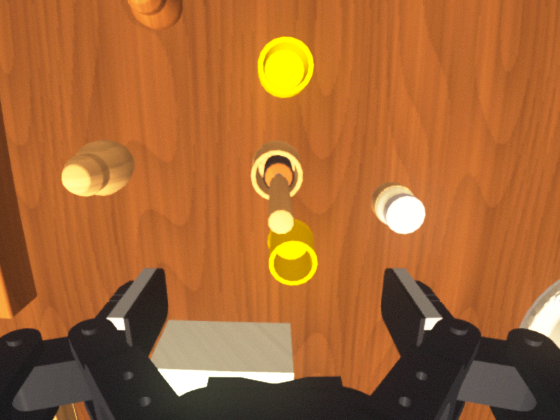

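The wrist view shows the brush handle top at (281,221), with the wooden stand rim around (277,173).

Run:
```python
from h import *
c=cam("wrist"); p=T()
print("top",atz(c,[281,221],.215).round(4),"stand rim",atz(c,[277,173],.07).round(4), "neck",atz(c,[279,185],.1).round(4), p[:3,:3].round(3).tolist())
```

```text
top [ 0.4714 -0.2541  0.215 ] stand rim [ 0.4729 -0.2572  0.07  ] neck [ 0.4712 -0.2515  0.1   ] [[0.002, -1.0, 0.0], [-1.0, -0.002, 0.0], [-0.0, -0.0, -1.0]]
```

```bash
python3 -m creep '[-0.35,0.4,3,0,0,0, -0.35,0.4,7,0,0,0, -0.35,0.4,11,0,0,0, -0.35,0.4,14.5,0,0,0, -0.35,0.4,14.5,0,0,0]' 0 40
python3 -m creep '[0,0,0,0,0,0, 0,0,0,0,0,0, 0,0,0,0,0,0, 0,0,0,0,0,0, 0,0,0,0,0,0, 0,0,0,0,0,0]' 1 40
python3 - <<'E'
from h import *
s=status.get_state(); print(s["ft_force"],s["ft_torque"],s["gripper_width"],s["gripper_force"])
E
```

```text
clock: 3.2
position: [0.4706, -0.255, 0.154]
orientation: [2.221, -2.218, -0.008]
ft_force: [1.3, 0.2, 1.0]
gripper_width: 0.0855
gripper_force: 0.0
clock: 3.95
position: [0.4722, -0.2568, 0.157]
orientation: [-2.221, 2.221, -0.002]
ft_force: [-1.1, 0.5, 5.4]
gripper_width: 0.0173
gripper_force: 39.1
[-1.06274532  0.46056545  5.42007802] [ 0.1876781   0.45828542 -0.02472423] 0.017347675081038478 39.0863960981369
```

```bash
python3 -m creep '[0,0,-3,0,0,0, 0,0,-7,0,0,0, 0,0,-11,0,0,0, 0,0,-14,0,0,0, 0,0,-14,0,0,0, 0,0,-14,0,0,0]'
python3 - <<'E'
from h import *
cs,cd,cw=cam("scene"),cam("side"),cam("wrist"); p=T()[:3,3]; print(p)
f=p+[0,0,.019-.165]; print("expected",f,proj(cs,f),proj(cd,f),proj(cw,f))
for n in ["scene","side","wrist"]:
    a=cams.grab_frame(n); save(n+"2",a)
    print(n,[(x["pixel"],x["confidence"]) for x in nets.pinpoint(n,"brush_tip")])
    for x in nets.silhouettes(n,"brush")[:1]:
        ys,xs=np.nonzero(x["pixels"]); print(x["confidence"],xs.min(),xs.max(),ys.min(),ys.max())
a=cv2.imread("pics/scene2.png")[190:320,140:290]; b=cv2.imread("pics/wrist2.png")[60:400,120:440]
o=np.zeros((600,800,3),np.uint8); o[:390,:450]=cv2.resize(a,None,fx=3,fy=3); o[:340,470:790]=b; cv2.imwrite("pics/crop2.png",o)
E
```

```text
clock: 4.7
position: [0.4717, -0.2561, 0.295]
orientation: [2.221, -2.221, -0.003]
ft_force: [0.6, -0.0, -1.0]
gripper_width: 0.0171
gripper_force: 39.2
[ 0.4717312  -0.25606057  0.29495546]
expected [ 0.4717312  -0.25606057  0.14895546] [[201.11456823 266.16714563]] [[331.89458208 159.04661986]] [[273.11272479 191.32912553]]
scene [([203.0, 264.3], 0.81)]
0.64 184 209 224 271
side [([328.7, 156.6], 0.67)]
0.61 327 339 88 161
wrist [([275.7, 192.3], 0.77)]
0.97 244 304 176 382
```

View pics/crop2.png

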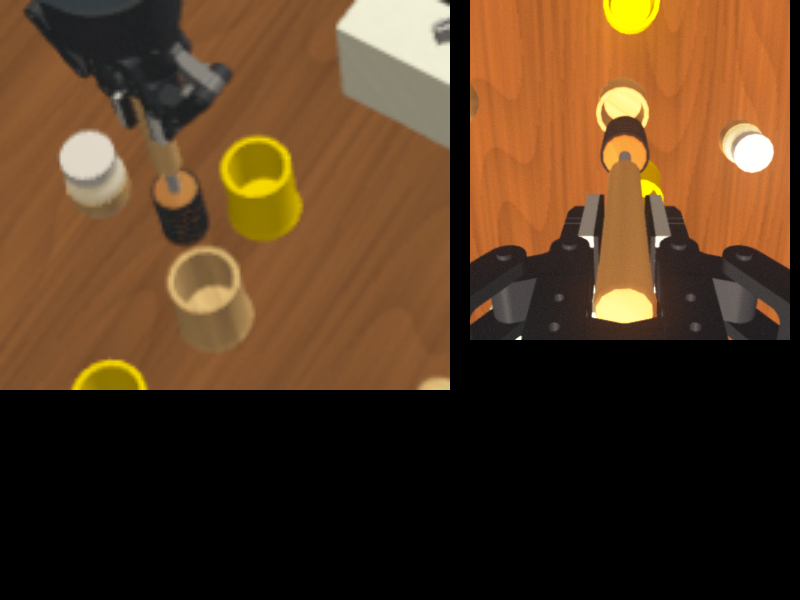

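```bash
python3 -m creep '[-5,-1,0,0,0,0, -11,-2.2,0,0,0,0, -17,-3.5,0,0,0,0, -23,-4.8,0,0,0,0, -28,-6,0,0,0,0, -31.5,-6.7,0,0,0,0, -32.5,-6.9,0,0,0,0, -32.5,-6.9,0,0,0,0, -32.5,-6.9,0,0,0,0]'
python3 - <<'E'
from h import *
cw=cam("wrist"); p=T()[:3,3]; a=cams.grab_frame("wrist"); save("wrist3",a)
f=p+[0,0,.019-.165]; print(p,proj(cw,[f]),"cup",[(x["pixel"],x["confidence"]) for x in nets.pinpoint("wrist","cup_floor")], "tip",[(x["pixel"],x["confidence"]) for x in nets.pinpoint("wrist","brush_tip")])
print(proj(cw,[[.5404,.0694,.1],[.5404,.0694,.025]]))
E
```

```text
clock: 6.28
position: [0.5409, 0.0675, 0.2965]
orientation: [-2.22, 2.223, -0.001]
ft_force: [-0.3, -0.0, 0.2]
gripper_width: 0.0169
gripper_force: 39.2
[0.54089979 0.0675064  0.2965107 ] [[273.47396429 191.59363336]] cup [([273.0, 164.1], 0.65)] tip [([274.0, 192.8], 0.82), ([275.4, 111.0], 0.56)]
[[274.10170684 180.47885439]
 [274.10490306 166.33965961]]
```

View pics/wrist3.png

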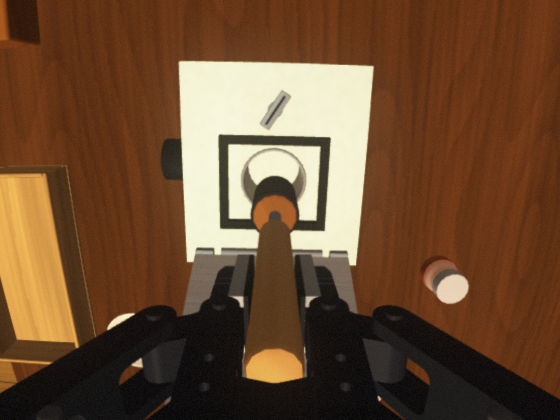

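Brush tip (274,193) projects onto the cup mouth, centred at about (273,180). Going down.

```bash
python3 -m creep '[-0.15,0,4,0,0,0, -0.15,0,8,0,0,0, -0.15,0,11,0,0,0, -0.15,0,11,0,0,0, -0.15,0,11,0,0,0]'
python3 -m creep '[0,0,-3,0,0,0, 0,0,-5.5,0,0,0, 0,0,-5.5,0,0,0, 0,0,-5.5,0,0,0, 0,0,-2,0,0,0, 0,0,0,0,0,0, 0,0,0,0,0,0, 0,0,0,0,0,0]'
python3 -m creep '[0,0,-4,0,0,0, 0,0,-8,0,0,0, 0,0,-11,0,0,0, 0,0,-11,0,0,0, 0,0,-11,0,0,0]'
python3 - <<'E'
from h import *
cw=cam("wrist"); p=T()[:3,3]; a=cams.grab_frame("wrist")
f=p+[0,0,.019-.165]; print(p,proj(cw,[f]),[(x["pixel"],x["confidence"]) for x in nets.pinpoint("wrist","brush_tip")])
print(status.get_state()["ft_force"])
E
```

```text
clock: 7.05
position: [0.5419, 0.0698, 0.188]
orientation: [-2.22, 2.22, -0.003]
ft_force: [0.3, -0.5, -0.9]
gripper_width: 0.0173
gripper_force: 39.2
clock: 8.05
position: [0.5415, 0.07, 0.1872]
orientation: [-2.221, 2.221, -0.001]
ft_force: [-0.0, 0.5, -0.3]
gripper_width: 0.0171
gripper_force: 39.3
clock: 8.68
position: [0.5409, 0.0701, 0.2963]
orientation: [-2.221, 2.221, 0.0]
ft_force: [0.3, -0.1, -1.8]
gripper_width: 0.0175
gripper_force: 39.4
[0.54087285 0.07014218 0.29625439] [[273.44060901 191.46401869]] [([273.8, 195.2], 0.63)]
[ 0.12061885 -0.09355161 -1.08833562]
```

```bash
python3 -m creep '[5,1,0,0,0,0, 11,2.2,0,0,0,0, 17,3.5,0,0,0,0, 23,4.8,0,0,0,0, 28,6,0,0,0,0, 31.5,6.7,0,0,0,0, 32.65,6.9,0,0,0,0, 32.65,6.9,0,0,0,0, 32.65,6.9,0,0,0,0]'
python3 - <<'E'
from h import *
cw=cam("wrist"); p=T()[:3,3]; a=cams.grab_frame("wrist")
print(p,[(x["pixel"],x["confidence"]) for x in nets.pinpoint("wrist","brush_tip")])
for x in nets.pinpoint("wrist","stand"): print(x["pixel"],x["confidence"],atz(cw,x["pixel"],0)[:2])
for x in nets.silhouettes("wrist","stand"):
    ys,xs=np.nonzero(x["pixels"]); print(x["confidence"],xs.min(),xs.max(),ys.min(),ys.max())
E
```

```text
clock: 9.9
position: [0.4723, -0.2555, 0.2961]
orientation: [-2.223, 2.22, 0.001]
ft_force: [0.1, 0.3, -0.8]
gripper_width: 0.0169
gripper_force: 39.4
[ 0.47226871 -0.25552411  0.29608713] [([271.4, 194.9], 0.82), ([276.2, 193.3], 0.3)]
[280.2, 67.9] 0.82 [ 0.46489508 -0.36152488]
[274.4, 163.1] 0.77 [ 0.47125381 -0.25300182]
[286.0, 240.3] 0.6 [ 0.45636608 -0.15425387]
[390.0, 196.3] 0.4 [ 0.32828899 -0.21228402]
0.81 254 310 31 93
0.66 248 298 138 187
0.6 291 312 222 254
```

Consistent with the pick pose; lowering and releasing.

```bash
python3 -m creep '[0,0,4,0,0,0, 0,0,7,0,0,0, 0,0,10,0,0,0, 0,0,13,0,0,0, 0,0,13.7,0,0,0, 0,0,13.7,0,0,0]'
python3 -m creep '[0,0,0,0,0,0, 0,0,0,0,0,0, 0,0,0,0,0,0, 0,0,0,0,0,0]' 0
python3 -m creep '[0,0,-4,0,0,0, 0,0,-9,0,0,0, 0,0,-14,0,0,0, 0,0,-14,0,0,0]'
python3 - <<'E'
from h import *
cw=cam("wrist"); p=T()[:3,3]; print(p); a=cams.grab_frame("wrist"); save("wrist4",a)
for x in nets.silhouettes("wrist","brush"):
    ys,xs=np.nonzero(x["pixels"]); print(x["confidence"],xs.min(),xs.max(),ys.min(),ys.max())
print(proj(cw,[[.472,-.257,.215],[.472,-.257,.07]]))
E
```

```text
clock: 10.85
position: [0.4723, -0.2565, 0.1599]
orientation: [2.222, -2.221, 0.001]
ft_force: [0.8, 0.5, -0.8]
gripper_width: 0.0166
gripper_force: 39.4
clock: 11.35
position: [0.4721, -0.2565, 0.1596]
orientation: [-2.221, 2.221, -0.001]
ft_force: [-0.1, 0.1, -0.4]
gripper_width: 0.0851
gripper_force: 0.0
clock: 11.85
position: [0.4735, -0.2574, 0.304]
orientation: [-2.219, 2.219, -0.013]
ft_force: [0.4, 0.7, -0.7]
gripper_width: 0.0852
gripper_force: 0.0
[ 0.47354454 -0.25742243  0.30397121]
0.7 263 292 153 227
[[276.7969705  213.7479065 ]
 [276.97340148 172.06221831]]
```

View pics/wrist4.png

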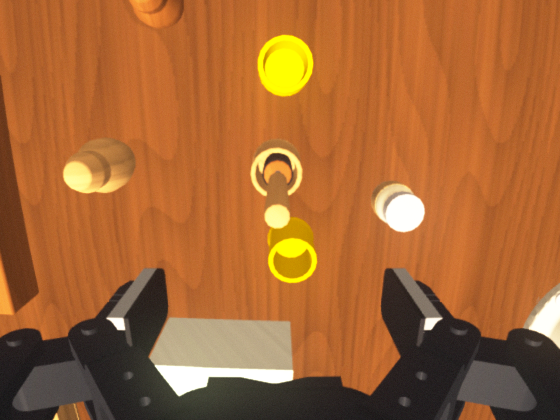

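Brush stands upright in its stand again (top at (277,216), rim at (277,172)). Next the fastener.

```bash
python3 -m creep '[-5,-1.3,0,0,0,0.15, -10,-2.6,0,0,0,0.3, -15,-4,0,0,0,0.45, -20,-5.3,2,0,0,0.56, -24,-6.4,5,0,0,0.56, -26,-6.7,7,0,0,0.56, -26,-6.7,7,0,0,0.56, -26,-6.7,7,0,0,0.56]' 0.45
python3 - <<'E'
from h import *
cw=cam("wrist"); p=T(); print(p[:3,3],p[:3,1]); a=cams.grab_frame("wrist"); save("wrist5",a)
print(proj(cw,[[.5395,.0037,.124]]),[(x["pixel"],x["confidence"],atz(cw,x["pixel"],.124)) for x in nets.pinpoint("wrist","wing_grip")])
for x in nets.silhouettes("wrist","wing")[:2]:
    m=x["pixels"].astype(np.uint8); pts=np.argwhere(m)[:,::-1].astype(np.float32)
    W=np.array([atz(cw,q,.116)[:2] for q in pts]); r=cv2.minAreaRect((W*1000).astype(np.float32)); e,v=np.linalg.eigh(np.cov(W.T)); print(x["confidence"],x["pixel"],r,W.mean(0),np.arctan2(v[1,1],v[0,1])%np.pi)
E
```

```text
clock: 12.95
position: [0.5389, 0.0029, 0.2293]
orientation: [1.521, -2.748, 0.001]
ft_force: [0.9, -0.3, 0.2]
gripper_width: 0.0469
gripper_force: 0.0
[0.53891834 0.00294379 0.22933265] [-8.47250275e-01  5.31193904e-01 -9.02179139e-05]
[[273.36503497 207.44814043]] [([275.6, 209.1], 0.96, array([0.53881647, 0.00554747, 0.124     ]))]
0.95 [276.3, 205.1] ((539.110595703125, 4.574518203735352), (38.13692855834961, 12.187515258789062), 57.93473434448242) [0.53916112 0.00444921] 0.9759928838427121
```

View pics/wrist5.png

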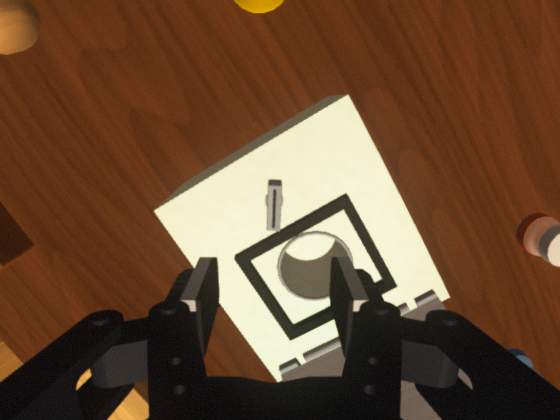

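Wing is at (275,205), nearly in line with the pads. Going down to grip it.

```bash
python3 - <<'E'
from h import *
c=cam("wrist"); P=[atz(c,p,.1)[:2] for p in ([155,210],[348,96],[449,297],[280,381])]
print(np.round(P,4).tolist())
for a,b in ((0,1),(3,2)): d=P[a]-P[b]; print(np.arctan2(d[1],d[0]))
for a,b in ((3,0),(2,1)): d=P[a]-P[b]; print(np.arctan2(d[1],d[0])-np.pi/2)
E
python3 -m creep '[-0.13,0.1,4,0,0,0, -0.13,0.1,8,0,0,0, -0.13,0.1,10.5,0,0,0, -0.13,0.1,11.6,0,0,0, -0.13,0.1,11.6,0,0,0]'
python3 -m creep '[0,0,0,0,0,0, 0,0,0,0,0,0, 0,0,0,0,0,0, 0,0,0,0,0,0, 0,0,0,0,0,0]' 1 40
```

```text
[[0.6229, -0.0373], [0.4549, -0.0321], [0.4597, 0.1565], [0.6269, 0.153]]
-0.03142224390272019
-0.021381785988738848
-0.02062697115382983
-0.025651618570790014
clock: 13.72
position: [0.539, 0.0048, 0.1135]
orientation: [1.52, -2.749, 0.0]
ft_force: [0.3, -0.3, 0.5]
gripper_width: 0.047
gripper_force: 0.0
clock: 14.35
position: [0.5404, 0.0049, 0.1146]
orientation: [-1.52, 2.746, -0.003]
ft_force: [4.4, -2.3, 5.7]
gripper_width: 0.0085
gripper_force: 44.7
```

```bash
python3 -m creep '[0,0,0,0,0,0.15, 0,0,0,0,0,0.3, 0,0,0,0,0,0.45, 0,0,0,0,0,0.6, 0,0,0,0,0,0.75, 0,0,0,0,0,0.9, 0,0,0,0,0,1.036, 0,0,0,0,0,1.036, 0,0,0,0,0,1.036, 0,0,0,0,0,1.036]'
python3 -m creep '[0,0,0,0,0,0, 0,0,0,0,0,0, 0,0,0,0,0,0]' 0.45
python3 -m creep '[0,0,-4,0,0,0, 0,0,-8,0,0,0, 0,0,-11.5,0,0,0, 0,0,-11.5,0,0,0, 0,0,-11.5,0,0,0]'
python3 - <<'E'
from h import *
cw=cam("wrist"); p=T(); print(p[:3,3],p[:3,1]); a=cams.grab_frame("wrist"); save("wrist6",a)
for x in nets.silhouettes("wrist","wing")[:1]:
    m=x["pixels"].astype(np.uint8); pts=np.argwhere(m)[:,::-1].astype(np.float32)
    W=np.array([atz(cw,q,.116)[:2] for q in pts]); e,v=np.linalg.eigh(np.cov(W.T)); print(x["confidence"],x["pixel"],W.mean(0),(np.arctan2(v[1,1],v[0,1])+1.57)%np.pi-1.57)
E
```

```text
clock: 15.6
position: [0.5406, 0.0047, 0.1147]
orientation: [0.039, 3.137, -0.001]
ft_force: [3.8, -3.7, 5.0]
gripper_width: 0.0087
gripper_force: 44.6
clock: 15.98
position: [0.538, 0.0053, 0.1126]
orientation: [-0.04, -3.139, -0.0]
ft_force: [0.8, 0.5, -0.0]
gripper_width: 0.0468
gripper_force: 0.0
clock: 16.6
position: [0.5383, 0.0054, 0.2274]
orientation: [-0.04, -3.14, -0.001]
ft_force: [-0.5, -0.3, -0.6]
gripper_width: 0.0469
gripper_force: 0.0
[0.53826838 0.00539802 0.22744021] [2.52052132e-02 9.99682215e-01 4.06800471e-04]
0.79 [275.9, 205.0] [0.53908284 0.00512365] -0.044797676806066056
```

View pics/wrist6.png

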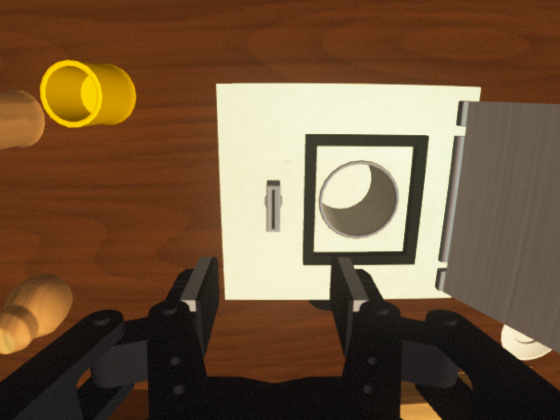

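Wing is now in line with the box's x (vertical at (273,205), parallel to the box edge). Next I go over and behind the panel, off-centre to miss the slot.

```bash
python3 -m creep '[1,0,-5,0,0,0, 2,0,-10,0,0,0, 3,5,-10.5,0,0,0, 4,10.5,-10.5,0,0,0, 4.7,16,-10.5,0,0,0, 4.7,21.5,-10.5,0,0,0, 4.7,26,-10.5,0,0,0, 4.7,28,-10.5,0,0,0, 4.7,28,-10.5,0,0,0, 4.7,28,-10.5,0,0,0]' 1 40
python3 - <<'E'
from h import *
s=status.get_state(); print(s["position"],s["ft_force"],s["q"].round(2))
cs,cd=cam("scene"),cam("side"); a=cams.grab_frame("side"); save("side7",a); p=nets.pinpoint("side","press_point"); b=cams.grab_frame("scene"); q=nets.pinpoint("scene","press_point")
save("both7",np.hstack([cv2.resize(a[120:350,100:420],(400,288)),cv2.resize(b[30:260,180:500],(400,288))]))
print(p and p[0]["pixel"],q and q[0]["pixel"])
if p and q: print(tri([ray(cd,p[0]["pixel"]),ray(cs,q[0]["pixel"])]))
E
```

```text
clock: 17.95
position: [0.4991, 0.2853, 0.3333]
orientation: [-0.041, -3.141, 0.001]
ft_force: [-0.2, 0.6, 0.3]
gripper_width: -0.0001
gripper_force: 0.0
[0.49905184 0.28528888 0.33331794] [-0.18534506  0.56460768  0.26727326] [ 0.79  0.3   0.43  0.   -1.7  -2.39]
[234.3, 233.9] [330.2, 128.5]
[0.54686692 0.18292761 0.18420998]
```

View pics/both7.png

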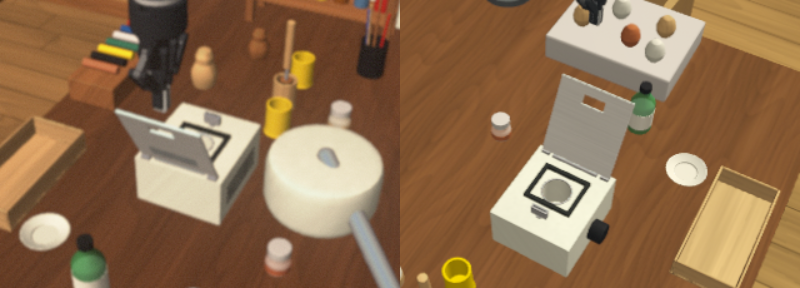

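```bash
python3 -m creep '[0.5,0,3,0,0,0, 0.5,0,6,0,0,0, 0.5,0,9,0,0,0, 0.5,0,11.8,0,0,0, 0.5,0,11.8,0,0,0]'
python3 -m creep '[0,-1.5,0,0,0,0, 0,-3,0,0,0,0, 0,-4.5,0,0,0,0, 0,-6,0,0,0,0, 0,-7.5,0,0,0,0, 0,-9,0,0,0,0, 0,-10.5,0,0,0,0, 0,-12,0,0,0,0, 0,-12,0,0,0,0]'
```

```text
clock: 18.77
position: [0.4929, 0.2851, 0.2136]
orientation: [-0.041, -3.138, 0.004]
ft_force: [0.4, 0.4, -0.3]
gripper_width: -0.0002
gripper_force: 0.0
clock: 19.9
position: [0.4928, 0.1663, 0.2281]
orientation: [0.037, 3.126, 0.01]
ft_force: [-27.3, 4.2, 58.2]
gripper_width: 0.0
gripper_force: 30.0
```

```bash
python3 -m creep '[0,1,-2,0,0,0, 0,1,-3.5,0,0,0, 0,1,-3.5,0,0,0]'
python3 - <<'E'
from h import *
s=status.get_state(); print(s["position"],s["ft_force"])
cs=cam("scene"); a=cams.grab_frame("scene"); q=nets.pinpoint("scene","press_point"); cd=cam("side"); b=cams.grab_frame("side"); p=nets.pinpoint("side","press_point")
print(q and q[0]["pixel"],p and p[0]["pixel"])
for t in np.arange(1.2,2.2,.1):
    P=[.541,.139-.09*np.cos(t),.1025+.09*np.sin(t)]; print(round(t,1),proj(cs,P).round(),proj(cd,P).round())
save("both8",np.hstack([cv2.resize(b[90:270,160:380],(440,360)),cv2.resize(a[60:240,230:400],(340,360))]))
E
```

```text
clock: 20.27
position: [0.4915, 0.1761, 0.2508]
orientation: [0.04, 3.14, 0.001]
ft_force: [0.9, 0.2, 0.6]
gripper_width: 0.0004
gripper_force: 0.0
[0.49153166 0.17606723 0.25082959] [0.88207399 0.18626086 0.60491901]
[324.4, 137.6] [240.4, 219.6]
1.2 [[313. 149.]] [[252. 214.]]
1.3 [[314. 145.]] [[250. 215.]]
1.4 [[316. 142.]] [[248. 216.]]
1.5 [[318. 139.]] [[247. 218.]]
1.6 [[320. 137.]] [[245. 221.]]
1.7 [[321. 135.]] [[243. 223.]]
1.8 [[323. 132.]] [[241. 226.]]
1.9 [[325. 131.]] [[239. 229.]]
2.0 [[326. 129.]] [[238. 233.]]
2.1 [[328. 128.]] [[236. 237.]]
2.2 [[329. 128.]] [[234. 240.]]
```

View pics/both8.png

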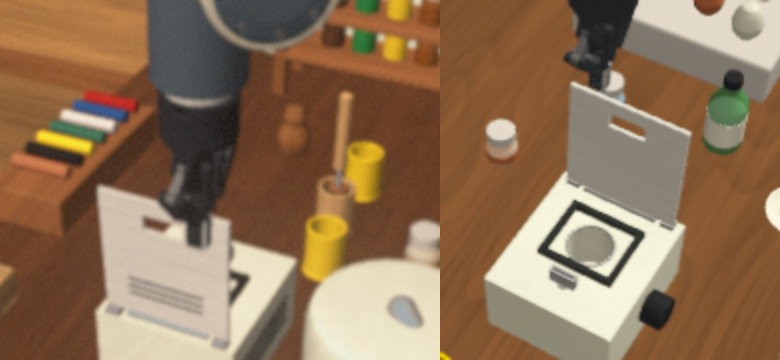

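Panel is upright (~1.6) with the finger behind its top edge. Continuing higher up so only the fingertip touches.

```bash
python3 -m creep '[0,-1.2,0,0,0,0, 0,-2.4,0,0,0,0, 0,-3.6,0,0,0,0, 0,-4.8,0,0,0,0, 0,-5.4,0.2,0,0,0]'
python3 -m creep '[0,-1.0,0.5,0,0,0, 0,-2,1,0,0,0, 0,-3,1.8,0,0,0, 0,-3.8,2.5,0,0,0]'
python3 -m creep '[0,-1,1,0,0,0, 0,-2,2,0,0,0, 0,-2.5,2.2,0,0,0]'
```

```text
clock: 21.1
position: [0.4899, 0.1214, 0.2486]
orientation: [0.041, 3.141, 0.0]
ft_force: [-0.9, 0.6, 1.0]
gripper_width: 0.0005
gripper_force: 0.3
clock: 21.6
position: [0.4886, 0.0837, 0.2226]
orientation: [-0.04, -3.141, 0.0]
ft_force: [-0.0, 0.8, 1.8]
gripper_width: 0.0003
gripper_force: 0.4
clock: 21.98
position: [0.4875, 0.0586, 0.2001]
orientation: [-0.04, -3.139, 0.001]
ft_force: [0.2, 0.2, -0.7]
gripper_width: -0.0001
gripper_force: 0.1
```

```bash
python3 -m creep '[0,0,-2,0,0,0, 0,0,-4,0,0,0, 0,0,-4,0,0,0, 0,0,-4,0,0,0, 0,0,-4,0,0,0, 0,0,-4,0,0,0, 0,0,-4,0,0,0, 0,0,-4,0,0,0, 0,0,-4,0,0,0, 0,0,-4,0,0,0]'
python3 - <<'E'
from h import *
cs=cam("scene"); a=cams.grab_frame("scene"); q=nets.pinpoint("scene","press_point"); cd=cam("side"); b=cams.grab_frame("side"); p=nets.pinpoint("side","press_point")
print(q and q[0]["pixel"],p and p[0]["pixel"])
for t in (0,.1,.3,.5,.7,.9,1.2):
    P=[.541,.139-.09*np.cos(t),.1025+.09*np.sin(t)]; print(round(t,1),proj(cs,P).round(),proj(cd,P).round())
save("both9",np.hstack([cv2.resize(b[90:270,160:380],(440,360)),cv2.resize(a[60:240,230:400],(340,360))]))
E
```

```text
clock: 23.22
position: [0.4882, 0.0594, 0.2413]
orientation: [-0.04, -3.141, -0.0]
ft_force: [0.1, 0.2, 0.8]
gripper_width: 0.0001
gripper_force: 0.0
[307.4, 163.0] [260.5, 212.3]
0 [[300. 187.]] [[262. 229.]]
0.1 [[300. 185.]] [[262. 227.]]
0.3 [[301. 180.]] [[262. 221.]]
0.5 [[303. 173.]] [[261. 217.]]
0.7 [[305. 166.]] [[259. 214.]]
0.9 [[308. 159.]] [[256. 213.]]
1.2 [[313. 149.]] [[252. 214.]]
```

```bash
python3 -m creep '[-2,0,-3,0,0,0, -5.1,-1,-3,0,0,0, -5.1,-1,-3,0,0,0, -5.1,-1,-3,0,0,0, -5.1,-1,-3,0,0,0, -5.1,-1,-3,0,0,0, -5.1,-1,-3,0,0,0, -5.1,-1,-3,0,0,0, -5.1,-1,-3,0,0,0, -5.1,-1,-3,0,0,0]'
python3 - <<'E'
from h import *
a=cams.grab_frame("scene"); q=nets.pinpoint("scene","press_point"); b=cams.grab_frame("side"); p=nets.pinpoint("side","press_point")
print(q and q[0]["pixel"],p and p[0]["pixel"])
E
python3 -m creep '[0,0,0,0,0,0, 0,0,0,0,0,0, 0,0,0,0,0,0, 0,0,0,0,0,0, 0,0,0,0,0,0, 0,0,0,0,0,0, 0,0,0,0,0,0, 0,0,0,0,0,0, 0,0,0,0,0,0, 0,0,0,0,0,0]'
python3 - <<'E'
from h import *
a=cams.grab_frame("scene"); q=nets.pinpoint("scene","press_point"); b=cams.grab_frame("side"); p=nets.pinpoint("side","press_point")
print(q and q[0]["pixel"],p and p[0]["pixel"],T()[:3,3])
E
```

```text
clock: 24.68
position: [0.5389, 0.0482, 0.2713]
orientation: [-0.04, -3.141, -0.0]
ft_force: [-0.7, -0.6, -0.6]
gripper_width: -0.0
gripper_force: 0.0
[303.4, 174.1] [256.9, 210.5]
clock: 26.12
position: [0.5389, 0.0482, 0.2713]
orientation: [0.04, 3.141, 0.0]
ft_force: [0.6, -0.2, 0.5]
gripper_width: 0.0002
gripper_force: 0.0
[298.5, 182.0] [264.0, 218.5] [0.53892388 0.04815257 0.27131062]
```

```bash
python3 -m creep '[0,0,0,0,0,0, 0,0,0,0,0,0, 0,0,0,0,0,0, 0,0,0,0,0,0, 0,0,0,0,0,0, 0,0,0,0,0,0, 0,0,0,0,0,0, 0,0,0,0,0,0, 0,0,0,0,0,0, 0,0,0,0,0,0]'
python3 -m creep '[0,0,0,0,0,0, 0,0,0,0,0,0, 0,0,0,0,0,0, 0,0,0,0,0,0, 0,0,0,0,0,0, 0,0,0,0,0,0, 0,0,0,0,0,0, 0,0,0,0,0,0, 0,0,0,0,0,0, 0,0,0,0,0,0]'
python3 - <<'E'
from h import *
cw=cam("wrist");w=cams.grab_frame("wrist"); r=nets.pinpoint("wrist","press_point"); print([(x["pixel"],x["confidence"],atz(cw,x["pixel"],.1055)) for x in r])
a=cams.grab_frame("scene"); q=nets.pinpoint("scene","press_point")
print(q and q[0]["pixel"],T()[:3,3])
save("both10",np.hstack([cv2.resize(w,(480,360)),cv2.resize(a[90:260,230:380],(318,360))]))
E
```

```text
clock: 27.58
position: [0.5389, 0.0482, 0.2713]
orientation: [0.04, 3.141, -0.0]
ft_force: [-0.4, 0.7, -1.0]
gripper_width: 0.0002
gripper_force: 0.0
clock: 28.82
position: [0.5389, 0.0482, 0.2713]
orientation: [0.04, 3.141, 0.0]
ft_force: [-1.0, 0.5, 0.5]
gripper_width: 0.0004
gripper_force: 0.0
[([276.0, 188.9], 0.95, array([0.54119472, 0.04974161, 0.1055    ]))]
[299.1, 186.9] [0.53893105 0.0481837  0.27127857]
```

View pics/both10.png

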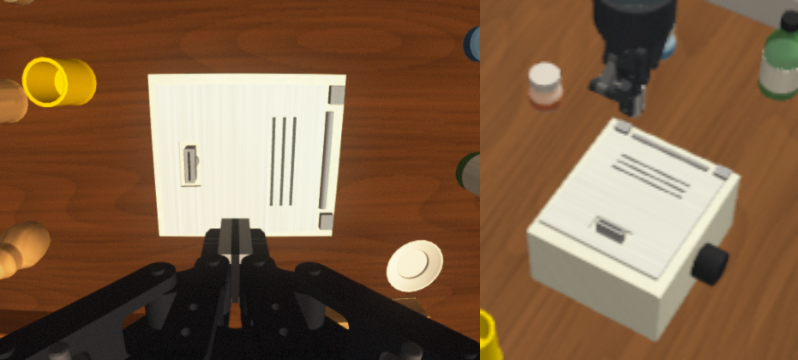

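The panel lies down with the wing through its slot. Pressing down now.

```bash
python3 -m creep '[-0.1,0.1,4,0,0,0, -0.1,0.1,8,0,0,0, -0.1,0.1,12,0,0,0, -0.1,0.1,14.5,0,0,0, -0.1,0.1,15.5,0,0,0, -0.1,0.1,15.5,0,0,0]'
python3 -m creep '[0,0,0.3,0,0,0, 0,0,0.6,0,0,0, 0,0,0.9,0,0,0, 0,0,0.9,0,0,0, 0,0,0.9,0,0,0]'
```

```text
clock: 29.78
position: [0.54, 0.0491, 0.1164]
orientation: [-0.039, -3.141, 0.001]
ft_force: [1.0, 1.2, -0.7]
gripper_width: -0.0001
gripper_force: 0.0
clock: 30.4
position: [0.5408, 0.049, 0.1082]
orientation: [0.039, 3.139, -0.0]
ft_force: [1.6, -0.9, 4.9]
gripper_width: 0.0
gripper_force: 2.7
```

```bash
python3 -m creep '[0,0,0.3,0,0,0, 0,0,0.3,0,0,0, 0,0,0.3,0,0,0]'
python3 -m creep '[0,0,0.2,0,0,0, 0,0,0.2,0,0,0, 0,0,0.2,0,0,0]'
```

```text
clock: 30.78
position: [0.5409, 0.049, 0.1074]
orientation: [0.038, 3.138, -0.0]
ft_force: [-5.3, -0.5, 18.9]
gripper_width: -0.0002
gripper_force: 9.6
clock: 31.15
position: [0.541, 0.049, 0.1073]
orientation: [0.037, 3.136, -0.0]
ft_force: [-11.2, -0.2, 30.6]
gripper_width: 0.0001
gripper_force: 15.3
```

```bash
python3 -m creep '[0,0,-0.25,0,0,0, 0,0,-0.25,0,0,0, 0,0,-0.25,0,0,0, 0,0,-0.25,0,0,0]'
python3 - <<'E'
from h import *
cs=cam("scene"); a=cams.grab_frame("scene"); save("scene11",a); b=cams.grab_frame("side"); save("side11",b)
save("both11",np.hstack([cv2.resize(b[180:310,180:320],(388,360),interpolation=cv2.INTER_CUBIC),cv2.resize(a[140:310,180:360],(381,360),interpolation=cv2.INTER_CUBIC)]))
print(status.get_state()["ft_force"])
E
```

```text
clock: 31.65
position: [0.5409, 0.049, 0.1075]
orientation: [0.038, 3.138, -0.0]
ft_force: [-4.9, -1.0, 16.7]
gripper_width: -0.0001
gripper_force: 8.2
[-3.79619517 -0.50921406 17.21161158]
```

View pics/both11.png

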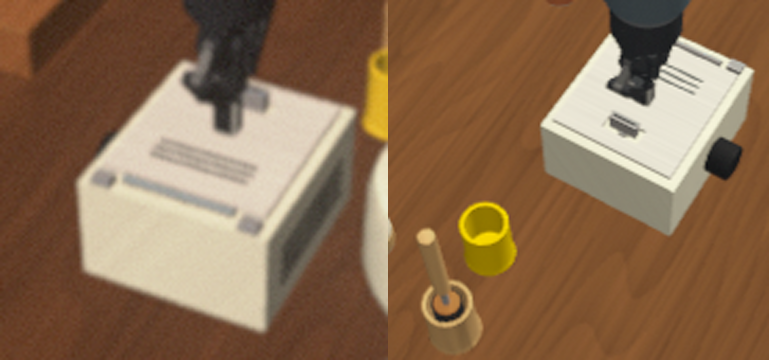

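The panel is flush, the wing shows in its slot, and the brush stands in its stand. The arm is holding at about 17 N.

```bash
python3 -c "
from station import manip; print(manip.job_done())"
```

```text
the job is handed in; nothing more can be done
None
```

The job is handed in at about 32 s: cup brushed twice, brush back in its stand, wing aligned, panel held flush at about 17 N; but while I swung the panel its edge caught under the gripper and the wrist force reached about 58 N, which may break the 40 N limit if that contact was with the gripper's body.

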